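Tap down the colour blocks in printing order

TASK

Get the blocks ready for printing in the order the colours are printed: with the fingertips, gently press the yellow block down into its holder until it is fully home, then the red one, then the blue one. Press lightly (a block that is home only gives on its springs; do not ram it to the bottom or squeeze it). Leave the green block standing as it is, and do not move the ink, tubes and tools standing around.

Things in the scene. Friction and masses are not known exactly. Their poses are not given: they have to be found in the camera images.
- yellow_top (a point): centre of the flat top face of the yellow printing block (56 x 56 mm yellow face with a thin pale motif of a star, light wood sides, 28 mm high without the skirt). The top is 63 to 66 mm above the table while the block stands proud, 56 mm when home. It may be pressed anywhere on the top face.
- yellow_block (a joint): how far the yellow block is pushed down, in m: 0 to 0.003 at the start (proud, bright aluminium skirt showing under the wood), 0.010 fully home. It slides stiffly, about 2 N, and stays where it is left. Once home its bed is sprung: it gives from about 5 N and sinks up to 8 mm more (10 N), then a hard stop; released, the bed rises and the block stays home.
- yellow_holder: dark steel open box, 84 x 84 mm, walls 30 mm high, fixed to the table, holding the yellow block; origin at the centre of its underside. The block's wood sits in it with 8 mm to spare all round.
- red_top (a point): centre of the flat top face of the red printing block (56 x 56 mm red face with a thin pale motif of a leaf, light wood sides, 28 mm high without the skirt). The top is 63 to 66 mm above the table while the block stands proud, 56 mm when home. It may be pressed anywhere on the top face.
- red_block (a joint): how far the red block is pushed down, in m: 0 to 0.003 at the start (proud, bright aluminium skirt showing under the wood), 0.010 fully home. It slides stiffly, about 2 N, and stays where it is left. Once home its bed is sprung: it gives from about 5 N and sinks up to 8 mm more (10 N), then a hard stop; released, the bed rises and the block stays home.
- red_holder: dark steel open box, 84 x 84 mm, walls 30 mm high, fixed to the table, holding the red block; origin at the centre of its underside. The block's wood sits in it with 8 mm to spare all round.
- blue_top (a point): centre of the flat top face of the blue printing block (56 x 56 mm blue face with a thin pale motif of waves, light wood sides, 28 mm high without the skirt). The top is 63 to 66 mm above the table while the block stands proud, 56 mm when home. It may be pressed anywhere on the top face.
- blue_block (a joint): how far the blue block is pushed down, in m: 0 to 0.003 at the start (proud, bright aluminium skirt showing under the wood), 0.010 fully home. It slides stiffly, about 2 N, and stays where it is left. Once home its bed is sprung: it gives from about 5 N and sinks up to 8 mm more (10 N), then a hard stop; released, the bed rises and the block stays home.
- blue_holder: dark steel open box, 84 x 84 mm, walls 30 mm high, fixed to the table, holding the blue block; origin at the centre of its underside. The block's wood sits in it with 8 mm to spare all round.
- green_top (a point): centre of the flat top face of the green printing block (56 x 56 mm green face with a thin pale motif of a square, light wood sides, 28 mm high without the skirt). The top is 63 to 66 mm above the table while the block stands proud, 56 mm when home. It is to be left alone.
- green_block (a joint): how far the green block is pushed down, in m: 0 to 0.003 at the start (proud, bright aluminium skirt showing under the wood), 0.010 fully home. It slides stiffly, about 2 N, and stays where it is left. Once home its bed is sprung: it gives from about 5 N and sinks up to 8 mm more (10 N), then a hard stop; released, the bed rises and the block stays home.
- green_holder: dark steel open box, 84 x 84 mm, walls 30 mm high, fixed to the table, holding the green block; origin at the centre of its underside. The block's wood sits in it with 8 mm to spare all round.
- yellow_tube: yellow paint tube standing on its white cap, 108 mm high, up to 43 mm wide, loose; origin under its cap
- blue_tube: blue paint tube standing on its white cap, 108 mm high, up to 43 mm wide, loose; origin under its cap
- ink_jar: closed round ink jar with a black cap, 68 mm diameter, 75 mm high, loose; origin at the centre of its underside
- brayer: red ink roller lying on the table: roller 36 mm diameter and 90 mm long along its y axis, frame and red handle reaching 160 mm along its x axis, loose; origin under the roller's middle
- palette_knife: palette knife lying flat, 200 mm long along its x axis, loose; origin on its underside
- gouge: carving tool lying flat, 170 mm long along its x axis, loose; origin on its underside

How it is judged:
By the outcome, as a careful person would: the job done as asked, in the order asked, and still so for the second after the job is handed in, with the robot touching nothing.
It also fails if it takes over 54 s, if anything falls off the work surface, if the arm or the gripper's body presses on something with over 40 N, if the wrist force passes 120 N, or if a joint passes its speed limit or range.

ROBOT

A 6-joint arm with a two-finger parallel gripper is mounted at the origin on the work surface. World frame = base frame: x ahead of the robot, y to its left, z up, the work surface at z = 0. Lengths are in m, angles in rad, forces in N, time in s.
With the tool pointing down it reaches from about 0.3 to 0.775 m from the base axis. Payload 14.6 kg.
Tool frame: the origin (TCP) lies midway between the tips of the shut fingers; the grasp point (between the pads) lies 19 mm behind it (ctrl.pinch_z is the z of the grasp point in the tool frame, in m); z points along the fingers, y is the line along which they close (so a half turn about z gives the same grasp; the last joint's range is limited). The gripper opens to 94 mm and grips with 3 to 60 N. Pads are 16 mm wide; open, the fingers measure 119 mm over their backs; the gripper's body (75 mm by 177 mm) begins 78 mm behind the grasp point.
Start: joints at [1.083, 0.3, 1.521, -0, 1.321, -0.067], TCP at [0.225, 0.502, 0.184] pointing down, gripper open.
Joint ranges: [-3.03, 3.03], [-0.79, 2.21], [0.23, 2.52], [-1.04, 4.18], [0, 3.07], [-2.55, 2.55]. Speed limits (rad/s): [2.22, 2.22, 2.57, 3.14, 3.14, 3.14].

INTERFACE

Orientations are given as [roll, pitch, yaw] about the fixed x, y, z axes, in that order (R = Rz(yaw) Ry(pitch) Rx(roll)).
In Python, from station import ctrl, camera, ticket gives the robot as it stands. The module is installed in compiled form; this text tells all that it offers.
- The arm moves only by the shell command python3 -m inch 'ROWS' [FORCE]. ROWS is text: rows parted by semicolons, each of 7 numbers parted by spaces: the opening, from -1 (shut) to 1 (fully open), then the shift along the tool's x, y, z in units of 0.03 m (1.0 is 0.03 m), then the turn, a rotation vector about the tool's x, y, z in units of 10 degrees (1.0 is 10 degrees). In form: grip dx dy dz rx ry rz; .... A call has 1 to 10 rows; each row shifts and turns the commanded pose from where the row before left it, along the tool's axes as they then stand; what a row does not reach is not made up. A row lasts 1/8 s, in which the tool goes at most 62.5 mm and 10.7 degrees, less where a joint would pass 70% of its speed; a pose out of reach is approached as far as the arm can. A call with a number of a shift or a turn outside -1 to 1 is refused whole. A call with a gripper value outside its range is refused whole. The fingers move at their own pace and stop on an object; FORCE is the grip in N (left out, the last holds). Time passes only in rows, so rows that do not move let the fingers close. It gives the time, the measured TCP pose, the force, the opening and the grip force at its end, in the units of the state.
- ctrl.get_obs(): the state, without advancing time (a new reading comes with each control period).
- camera(name): name is "side" or "top"; returns a dict with "img" (480x640x3 uint8, blue, green, red), "range_z" (480x640 float32, m along the optical axis (not along the pixel's ray), 0 where there is no reading), "intrinsics" (3x3 intrinsics, pixels), "view" (4x4, takes a point from world to camera coordinates). Camera axes: x right, y down, z forward; pixel columns grow to the right and rows downward; lengths in m; the calibration is good to about 2 mm. A picture is of the moment at which its call begins.
- ticket.hand_in(): hands the job in; it is judged then, once.
The state is a dict: "time_s": time; "qpos": joint angles; "joint_vel": joint speeds; "tau": joint torques, N m; "ee_pos": TCP position; "eef_rot": TCP orientation; "force": force on the tool from outside, world axes, zero at the start; "moment": the same for the moment, N m; "grip_width": finger opening in m; "grip_force": force on a finger pad.
Only numpy, scipy, OpenCV 4.12 (cv2) and the standard library are available. Lean on these libraries where they do the work, as an engineer would, in place of code of your own. Each camera call takes 0.05 s, during which the arm holds its last target. There are 200 camera calls.

## Working session

There is one attempt and no reset: what is moved stays moved. The work goes in short steps, Python scripts to look and compute and a shell command to move; the robot and the scene stay as the last step left them, time stands still between calls to the robot, and variables do not carry over. Pictures are saved under pics/ and viewed, at most 10 in all, crops included, and the job is handed in when it is done.

```bash
mkdir -p pics; cat > h.py <<'E'
import numpy as np, cv2
from station import ctrl, camera
def world(c):
    z=c["range_z"].astype(float);K=np.array(c["intrinsics"]);v,u=np.mgrid[:480,:640]
    P=np.stack([(u-K[0,2])/K[0,0]*z,(v-K[1,2])/K[1,1]*z,z,np.ones_like(z)],-1)
    W=(P@np.linalg.inv(np.array(c["view"])).T)[...,:3]; W[z==0]=np.nan
    return W
E
python3 - <<'E'
from h import *
for n in ("top","side"):
    c=camera(n); cv2.imwrite(f"pics/{n}0.png",c["img"]); np.savez(f"{n}0.npz",**{k:np.array(c[k]) for k in c})
o=ctrl.get_obs(); print(o)
E
```

```text
{'time_s': 0.1, 'qpos': array([ 1.08340759e+00,  3.00403229e-01,  1.52149782e+00,  2.02344985e-05,
        1.32070042e+00, -6.66268375e-02]), 'joint_vel': array([ 0.00204154, -0.00268404, -0.00040144, -0.00087809,  0.00054065,
        0.0009717 ]), 'tau': array([ 1.14144509e-04, -5.32642972e+01, -3.53285873e+01,  7.09508127e-02,
        2.34074582e-02,  2.04866421e-05]), 'ee_pos': array([0.22454512, 0.50180303, 0.18345879]), 'eef_rot': array([-3.14058738e+00, -8.67208592e-05,  2.72082569e+00]), 'force': array([-0.28112318, -1.18978725,  0.64509431]), 'moment': array([-0.00718984, -0.00584247, -0.03155587]), 'grip_force': 0.0, 'grip_width': 0.09419357838992304}
```

View pics/top0.png

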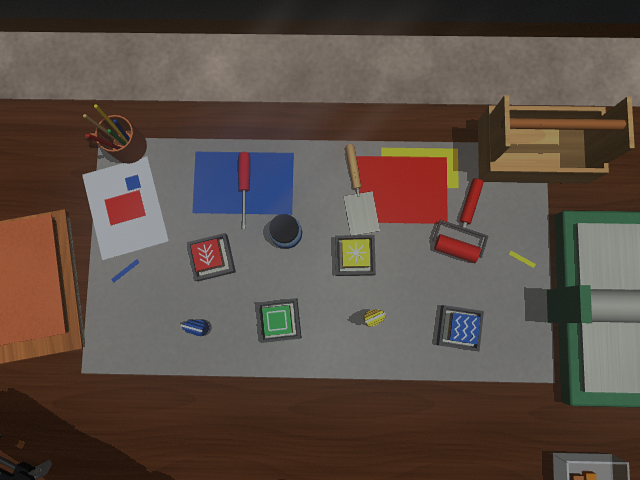

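View pics/side0.png

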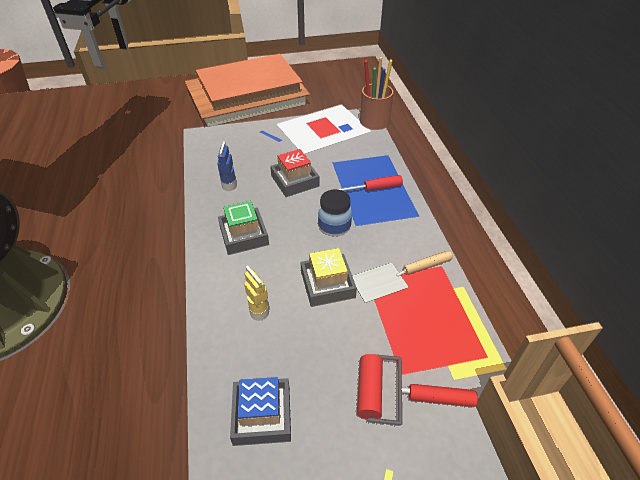

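The top view shows red at about (210,256), yellow (356,253), blue (465,327) and green (278,320). The jar is at (284,231), the yellow tube at (374,317), the blue tube at (195,327) and the brayer at (458,247). The side view shows the same layout with all four blocks proud.

```bash
python3 - <<'E'
from h import *
for n in ("top","side"):
    c=np.load(f"{n}0.npz");W=world(c);hsv=cv2.cvtColor(c["img"],cv2.COLOR_BGR2HSV)
    if n=="top": print("table z",np.nanmedian(W[280:300,120:240,2]))
    pts=dict(top=dict(red=(210,256),yellow=(356,253),blue=(465,327),green=(278,320)),side=dict(red=(295,160),yellow=(328,264),blue=(259,397),green=(240,212)))[n]
    for k,(u,v) in pts.items():
        r=34; m=np.zeros((480,640),bool); m[v-r:v+r,u-r:u+r]=1
        m&=(W[...,2]>.055)&(W[...,2]<.075)
        nl,l=cv2.connectedComponents(m.astype(np.uint8)); m=l==np.bincount(l[m]).argmax()
        p=W[m]; rc=cv2.minAreaRect((p[:,:2]*1000).astype(np.float32))
        print(n,k,m.sum(),"med z",np.median(p[:,2]).round(4),"rect",np.round(rc[0],1),np.round(rc[1],1),round(rc[2],1))
    if n=="top":
        m=(W[...,2]>.066)&(W[...,0]<.8)&(np.abs(W[...,1])<.6)
        nl,l,s,ce=cv2.connectedComponentsWithStats(m.astype(np.uint8))
        for i in range(1,nl):
            if s[i,4]>25: p=W[l==i]; print("tall",ce[i].round(),p.min(0).round(3),p.max(0).round(3))
E
```

```text
table z 0.0009075671664819929
top red 758 med z 0.0646 rect [592.6 229.9] [56.9 56.5] 15.3
top yellow 761 med z 0.0659 rect [601.2 -78.5] [56.4 55.9] 1.4
top blue 802 med z 0.0646 rect [ 451.6 -299.8] [57.1 55.8] 83.0
top green 774 med z 0.0661 rect [460.6  80.1] [55.8 56.5] 7.4
tall [553. 165.] [ 0.77  -0.591  0.066] [ 0.8   -0.349  0.196]
tall [ 42. 284.] [0.409 0.508 0.066] [0.671 0.6   0.074]
tall [284. 228.] [0.619 0.042 0.067] [0.678 0.101 0.081]
tall [355. 253.] [ 0.572 -0.106  0.066] [ 0.629 -0.05   0.073]
tall [593. 305.] [ 0.466 -0.6    0.066] [ 0.544 -0.487  0.166]
tall [276. 319.] [0.432 0.05  0.066] [0.491 0.11  0.074]
tall [374. 317.] [ 0.452 -0.135  0.07 ] [ 0.486 -0.095  0.113]
tall [194. 327.] [0.428 0.221 0.066] [0.457 0.264 0.111]
tall [ 23. 470.] [0.194 0.409 0.208] [0.245 0.475 0.349]
tall [587. 464.] [ 0.167 -0.6    0.066] [ 0.202 -0.488  0.078]
side red 497 med z 0.0644 rect [590.7 227.4] [57.4 59.4] 15.1
side yellow 902 med z 0.0657 rect [599.2 -80.5] [56.4 58.6] 1.8
side blue 1623 med z 0.0645 rect [ 449.5 -301.4] [57.  56.2] 82.5
side green 691 med z 0.0659 rect [458.8  78.2] [56.2 59.5] 7.1
```

```bash
python3 -m inch '-1 -.967 -.629 0 0 0 0;-1 -.967 -.629 0 0 0 0;-1 -.967 -.629 0 0 0 0;-1 -.967 -.629 0 0 0 0;-1 -.967 -.629 0 0 0 0;-1 -.967 -.629 0 0 0 0;-1 -.967 -.629 0 0 0 0;-1 -.967 -.629 0 0 0 0;-1 -.967 -.629 0 0 0 0;-1 -.967 -.629 0 0 0 0'
```

```text
time_s: 1.35
ee_pos: [0.4127, 0.2102, 0.1838]
eef_rot: [-3.141, -0.0, 2.721]
force: [-0.6, 0.9, 0.0]
grip_width: 0.0005
grip_force: 0.0
```

```bash
python3 -m inch '-1 -.967 -.629 0 0 0 0;-1 -.967 -.629 0 0 0 0;-1 -.967 -.629 0 0 0 0;-1 -.967 -.629 0 0 0 0;-1 -.967 -.629 0 0 0 0;-1 -.967 -.629 0 0 0 0;-1 -.967 -.629 0 0 0 0;-1 -.967 -.629 0 0 0 0;-1 -.967 -.629 0 0 0 0;-1 -.967 -.629 0 0 0 0'; python3 -m inch '-1 0 0 0 0 0 0;-1 0 0 0 0 0 0;-1 0 0 0 0 0 0'
python3 -c "
from h import *
print(ctrl.get_obs())"
```

```text
time_s: 2.6
ee_pos: [0.6005, -0.0805, 0.1836]
eef_rot: [-3.141, -0.001, 2.721]
force: [-0.5, -0.1, -0.5]
grip_width: 0.0004
grip_force: 0.0
time_s: 2.98
ee_pos: [0.5998, -0.0787, 0.1841]
eef_rot: [3.142, -0.0, 2.722]
force: [0.1, 0.9, -1.2]
grip_width: 0.0003
grip_force: 0.0
{'time_s': 2.975, 'qpos': array([-1.91032407e-01,  4.23267676e-01,  1.35399278e+00,  5.65902118e-05,
        1.36437625e+00, -1.34189550e+00]), 'joint_vel': array([-0.00057558, -0.00266137, -0.00151919, -0.00086217,  0.00080725,
       -0.00145093]), 'tau': array([-3.69591722e-01, -6.01696157e+01, -3.56968439e+01, -5.01891467e-03,
        7.22325174e-02,  5.80583306e-03]), 'ee_pos': array([ 0.59980318, -0.0787017 ,  0.184061  ]), 'eef_rot': array([ 3.14154870e+00, -5.54632071e-05,  2.72164782e+00]), 'force': array([ 0.10515934,  0.92493696, -1.15085421]), 'moment': array([-0.02375561, -0.01246901,  0.01697811]), 'grip_force': 0.0, 'grip_width': 0.00033179629448035425}
```

```bash
python3 -m inch '-1 0 0 .9 0 0 0;-1 0 0 .9 0 0 0;-1 0 0 .9 0 0 0;-1 0 0 .6 0 0 0;-1 0 0 .3 0 0 0;-1 0 0 0 0 0 0;-1 0 0 0 0 0 0'; python3 -m inch '-1 0 0 .1 0 0 0;-1 0 0 .1 0 0 0;-1 0 0 .1 0 0 0;-1 0 0 .05 0 0 0;-1 0 0 .05 0 0 0;-1 0 0 0 0 0 0;-1 0 0 0 0 0 0'
```

```text
time_s: 3.85
ee_pos: [0.6006, -0.0795, 0.0769]
eef_rot: [3.141, 0.001, 2.721]
force: [-0.7, -0.2, -0.1]
grip_width: 0.0005
grip_force: 0.0
time_s: 4.72
ee_pos: [0.6001, -0.0795, 0.064]
eef_rot: [3.142, 0.0, 2.721]
force: [-0.2, 0.3, -0.3]
grip_width: 0.0005
grip_force: 0.0
```

```bash
python3 -m inch '-1 0 0 .04 0 0 0;-1 0 0 .04 0 0 0;-1 0 0 .04 0 0 0;-1 0 0 .04 0 0 0;-1 0 0 .04 0 0 0;-1 0 0 0 0 0 0'; python3 -m inch '-1 0 0 .033 0 0 0;-1 0 0 0 0 0 0';python3 -m inch '-1 0 0 .033 0 0 0;-1 0 0 0 0 0 0'
```

```text
time_s: 5.48
ee_pos: [0.6, -0.0795, 0.0578]
eef_rot: [-3.142, -0.0, 2.721]
force: [0.2, -0.2, 0.0]
grip_width: 0.0001
grip_force: 0.0
time_s: 5.72
ee_pos: [0.6001, -0.0795, 0.0569]
eef_rot: [-3.142, -0.0, 2.721]
force: [-0.4, 0.5, -0.4]
grip_width: 0.0004
grip_force: 0.0
time_s: 5.98
ee_pos: [0.6, -0.0795, 0.0559]
eef_rot: [-3.142, -0.0, 2.721]
force: [-0.7, -0.8, -0.5]
grip_width: 0.0003
grip_force: 0.0
```

```bash
python3 -m inch '-1 0 0 .033 0 0 0;-1 0 0 0 0 0 0';python3 -m inch '-1 0 0 .033 0 0 0;-1 0 0 0 0 0 0'; python3 - <<'E'
from h import *
c=camera("side");W=world(c)
cv2.imwrite("pics/s1.png",cv2.resize(c["img"][180:330,230:430],(800,600)))
p=W[245:290,305:355].reshape(-1,3);print(np.histogram(p[:,2],np.arange(.04,.075,.002)))
E
```

```text
time_s: 6.22
ee_pos: [0.6, -0.0794, 0.0549]
eef_rot: [-3.142, -0.0, 2.721]
force: [-0.4, 0.8, 0.3]
grip_width: 0.0006
grip_force: 0.0
time_s: 6.48
ee_pos: [0.6001, -0.0795, 0.0539]
eef_rot: [-3.142, -0.0, 2.721]
force: [-0.8, 0.1, 0.8]
grip_width: 0.0004
grip_force: 0.0
(array([ 31,  27,  23,  28,  28,  26,  21,  31,  30,  33,  28,  41, 275,
       238,  23,   0,   0]), array([0.04 , 0.042, 0.044, 0.046, 0.048, 0.05 , 0.052, 0.054, 0.056,
       0.058, 0.06 , 0.062, 0.064, 0.066, 0.068, 0.07 , 0.072, 0.074]))
```

View pics/s1.png

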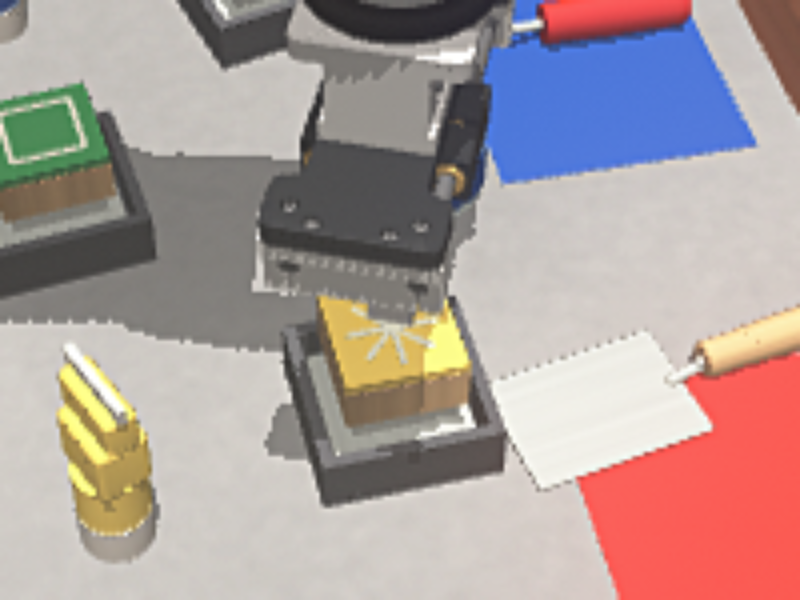

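The picture shows the fingertips at about (400,310) in the crop, at or just above the yellow face. The block is still proud (top about 66 mm). The reported TCP z is 54 mm, so I'll measure where the tip really is.

```bash
python3 - <<'E'
from h import *
c=camera("side");W=world(c);K=c["intrinsics"];V=c["view"]
for p in ([.6,-.0795,.054],[.6,-.0795,.066]):
    q=(V@np.r_[p,1])[:3];q=K@q;print(p,(q[:2]/q[2]).round(1))
for v in range(240,275,2): print(v,[tuple((W[v,u]*1000).round().astype(int)) if W[v,u,0]==W[v,u,0] else None for u in range(318,344,5)])
E
```

```text
[0.6, -0.0795, 0.054] [327.9 265.9]
[0.6, -0.0795, 0.066] [328.  261.6]
240 [(np.int64(566), np.int64(-161), np.int64(215)), (np.int64(572), np.int64(-164), np.int64(216)), (np.int64(579), np.int64(-165), np.int64(216)), (np.int64(586), np.int64(-167), np.int64(217)), (np.int64(593), np.int64(-169), np.int64(216)), (np.int64(655), np.int64(24), np.int64(1))]
242 [(np.int64(565), np.int64(-163), np.int64(213)), (np.int64(572), np.int64(-165), np.int64(213)), (np.int64(579), np.int64(-168), np.int64(214)), (np.int64(585), np.int64(-170), np.int64(216)), (np.int64(592), np.int64(-171), np.int64(215)), (np.int64(653), np.int64(17), np.int64(3))]
244 [(np.int64(566), np.int64(-161), np.int64(206)), (np.int64(572), np.int64(-165), np.int64(209)), (np.int64(579), np.int64(-167), np.int64(210)), (np.int64(585), np.int64(-172), np.int64(214)), (np.int64(592), np.int64(-173), np.int64(213)), (np.int64(652), np.int64(12), np.int64(3))]
246 [(np.int64(566), np.int64(-161), np.int64(202)), (np.int64(573), np.int64(-163), np.int64(202)), (np.int64(578), np.int64(-170), np.int64(208)), (np.int64(58
[... 3415 characters left out ...]
), np.int64(-100), np.int64(66)), (np.int64(613), np.int64(-102), np.int64(66)), (np.int64(621), np.int64(-104), np.int64(66))]
272 [(np.int64(578), np.int64(-99), np.int64(66)), (np.int64(587), np.int64(-100), np.int64(65)), (np.int64(595), np.int64(-103), np.int64(67)), (np.int64(604), np.int64(-102), np.int64(63)), (np.int64(612), np.int64(-106), np.int64(65)), (np.int64(621), np.int64(-106), np.int64(63))]
274 [(np.int64(577), np.int64(-104), np.int64(67)), (np.int64(585), np.int64(-106), np.int64(67)), (np.int64(594), np.int64(-107), np.int64(66)), (np.int64(603), np.int64(-107), np.int64(64)), (np.int64(612), np.int64(-107), np.int64(62)), (np.int64(621), np.int64(-108), np.int64(60))]
```

The block is untouched: the actual tip sits about 12 mm or more higher than reported. From here I'll go by contact force and the measured block height.

```bash
cat > ht.py <<'E'
import sys
from h import *
# height of the front (near-camera) strip of a block's top
x,y=float(sys.argv[1]),float(sys.argv[2])
c=camera("side");W=world(c)
m=(np.abs(W[...,0]-x)<.02)&(W[...,1]<y-.006)&(W[...,1]>y-.02)&(W[...,2]>.035)&(W[...,2]<.075)
print("top z %.4f n %d"%(np.nanmedian(W[m][:,2]),m.sum()), "fz %.2f"%np.mean([ctrl.get_obs()["force"][2]]))
E
python3 ht.py .6 -.0795
for i in 1; do python3 -m inch '-1 0 0 .033 0 0 0;-1 0 0 .033 0 0 0'|grep -E "ee|force"; python3 ht.py .6 -.0795; done
python3 -m inch '-1 0 0 .033 0 0 0;-1 0 0 .033 0 0 0'|grep -E "ee|force"; python3 ht.py .6 -.0795
```

```text
top z 0.0661 n 137 fz -0.26
ee_pos: [0.6001, -0.0795, 0.0519]
eef_rot: [3.142, -0.0, 2.721]
force: [-0.8, 0.0, -0.8]
grip_force: 0.0
top z 0.0658 n 137 fz -0.64
ee_pos: [0.6001, -0.0795, 0.05]
eef_rot: [-3.142, 0.0, 2.721]
force: [0.1, -0.8, 0.5]
grip_force: 0.0
top z 0.0661 n 135 fz 0.42
```

```bash
python3 - <<'E'
from h import *
c=camera("side")
cv2.imwrite("pics/s2.png",cv2.resize(c["img"][235:310,290:390],(800,600),interpolation=cv2.INTER_CUBIC))
W=world(c)
m=(np.abs(W[...,0]-.6)<.04)&(np.abs(W[...,1]+.08)<.04)&(W[...,2]>.0695)&(W[...,2]<.12)
v,u=np.nonzero(m);i=np.argsort(W[m][:,2])[:25]
print(np.c_[u[i],v[i],(W[m][i]*1000).round(1)])
E
```

```text
[[333.  260.  607.7 -84.9  74.5]
 [323.  261.  589.2 -87.9  79.7]
 [329.  262.  598.6 -93.3  81. ]
 [332.  262.  603.5 -94.8  81.5]
 [326.  261.  593.9 -90.5  81.6]
 [324.  261.  590.5 -89.8  81.6]
 [329.  261.  598.9 -91.9  82. ]
 [323.  260.  589.1 -88.3  82.9]
 [330.  262.  599.8 -95.4  83.1]
 [322.  260.  587.3 -88.3  83.4]
 [325.  261.  591.8 -91.8  83.6]
 [327.  261.  595.1 -92.8  83.9]
 [324.  260.  590.6 -89.5  83.9]
 [331.  262.  601.3 -96.6  84.2]
 [328.  261.  596.7 -93.4  84.2]
 [332.  261.  603.5 -94.9  84.3]
 [328.  260.  597.2 -91.5  84.6]
 [331.  261.  601.7 -95.   84.8]
 [330.  261.  599.9 -94.8  85.1]
 [326.  260.  593.7 -91.3  85.2]
 [322.  259.  587.4 -87.8  85.3]
 [325.  260.  591.9 -91.2  85.5]
 [332.  260.  603.5 -94.5  86.4]
 [326.  259.  593.9 -90.4  86.8]
 [323.  259.  588.8 -89.6  87. ]]
```

View pics/s2.png

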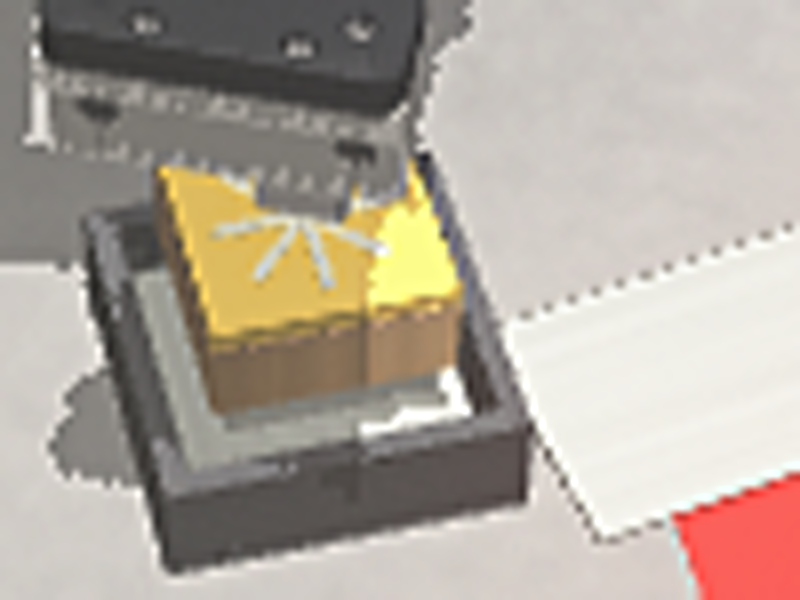

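The fingertips' lower edge is at about (300,205) in the crop, clearly above the yellow face at roughly z 78 to 80 mm. They still hover, so I'll lower in small steps.

```bash
python3 -m inch '-1 0 0 .07 0 0 0;-1 0 0 .07 0 0 0;-1 0 0 0 0 0 0'|grep -E "ee_|force:"; python3 ht.py .6 -.0795
python3 -m inch '-1 0 0 .07 0 0 0;-1 0 0 .07 0 0 0;-1 0 0 0 0 0 0'|grep -E "ee_|force:"; python3 ht.py .6 -.0795
```

```text
ee_pos: [0.6, -0.0795, 0.0456]
force: [0.1, 0.0, -0.2]
grip_force: 0.0
top z 0.0660 n 140 fz 0.45
ee_pos: [0.6, -0.0795, 0.0415]
force: [-0.4, -1.0, -0.8]
grip_force: 0.0
top z 0.0633 n 152 fz 0.91
```

Contact: the block has gone down to about 63.3 mm at ee z 41.5 mm, so the tip offset is about 22 mm and home should be near ee z 34 mm.

```bash
python3 -m inch '-1 0 0 .05 0 0 0;-1 0 0 .05 0 0 0;-1 0 0 0 0 0 0'|grep -E "ee_|force:"; python3 ht.py .6 -.0795
python3 -m inch '-1 0 0 .05 0 0 0;-1 0 0 .03 0 0 0;-1 0 0 0 0 0 0'|grep -E "ee_|force:"; python3 ht.py .6 -.0795
```

```text
ee_pos: [0.6, -0.0794, 0.0384]
force: [1.0, 0.1, -0.7]
grip_force: 0.0
top z 0.0604 n 158 fz -0.18
ee_pos: [0.6, -0.0795, 0.0361]
force: [0.4, 0.3, 0.6]
grip_force: 0.0
top z 0.0582 n 163 fz 0.62
```

```bash
python3 -m inch '-1 0 0 .04 0 0 0;-1 0 0 0 0 0 0'|grep -E "ee_|force:"; python3 ht.py .6 -.0795
python3 -m inch '-1 0 0 .033 0 0 0;-1 0 0 0 0 0 0'|grep -E "ee_|force:"; python3 ht.py .6 -.0795
python3 -m inch '-1 0 0 .025 0 0 0;-1 0 0 0 0 0 0'|grep -E "ee_|force:"; python3 ht.py .6 -.0795
```

```text
ee_pos: [0.6, -0.0795, 0.0349]
force: [0.5, -0.5, -0.7]
grip_force: 0.0
top z 0.0568 n 160 fz 0.37
ee_pos: [0.6002, -0.0795, 0.0344]
force: [-1.6, 0.3, 4.8]
grip_force: 2.6
top z 0.0565 n 162 fz 5.57
ee_pos: [0.6002, -0.0795, 0.0337]
force: [-2.1, 0.5, 5.8]
grip_force: 2.8
top z 0.0558 n 159 fz 5.30
```

Yellow is home: the force jumped to 5–6 N and the top is at 56 mm. I'll give it one small nudge, then lift and go to red.

```bash
python3 -m inch '-1 0 0 .02 0 0 0;-1 0 0 0 0 0 0'|grep -E "ee_|force:"; python3 ht.py .6 -.0795
python3 -m inch '-1 0 0 -.1 0 0 0;-1 0 0 -.4 0 0 0;-1 0 0 -1 0 0 0;-1 0 0 -1 0 0 0;-1 0 0 -1 0 0 0;-1 0 0 -.6 0 0 0;-1 0 0 0 0 0 0'
python3 ht.py .6 -.0795
```

```text
ee_pos: [0.6003, -0.0795, 0.0332]
force: [-2.3, -0.2, 5.3]
grip_force: 3.0
top z 0.0552 n 162 fz 5.58
time_s: 11.05
ee_pos: [0.6005, -0.0795, 0.1567]
eef_rot: [3.141, 0.002, 2.721]
force: [0.0, 0.4, -0.7]
grip_width: 0.0002
grip_force: 0.0
top z 0.0566 n 141 fz -0.16
```

```bash
python3 -m inch '-1 .445 .926 0 0 0 0;-1 .445 .926 0 0 0 0;-1 .445 .926 0 0 0 0;-1 .445 .926 0 0 0 0;-1 .445 .926 0 0 0 0;-1 .445 .926 0 0 0 0;-1 .445 .926 0 0 0 0;-1 .445 .926 0 0 0 0;-1 .445 .926 0 0 0 0;-1 .445 .926 0 0 0 0'; python3 -m inch '-1 0 0 0 0 0 0;-1 0 0 0 0 0 0'; python3 ht.py .6 -.0795;  python3 ht.py .5915 .2287
```

```text
time_s: 12.35
ee_pos: [0.5911, 0.2295, 0.1539]
eef_rot: [-3.14, -0.002, 2.721]
force: [-0.2, -0.5, -1.0]
grip_width: 0.0004
grip_force: 0.0
time_s: 12.6
ee_pos: [0.5915, 0.228, 0.1546]
eef_rot: [-3.14, -0.001, 2.721]
force: [-0.4, 0.4, 1.0]
grip_width: 0.0008
grip_force: 0.0
top z 0.0566 n 136 fz 0.54
top z 0.0649 n 72 fz 0.78
```

Yellow stays home at 56.6 mm (depth reads about 0.5–1 mm high). Now red.

```bash
python3 -m inch '-1 0 0 .9 0 0 0;-1 0 0 .9 0 0 0;-1 0 0 .9 0 0 0;-1 0 0 .6 0 0 0;-1 0 0 .3 0 0 0;-1 0 0 0 0 0 0;-1 0 0 0 0 0 0'|grep -E "ee_|force:"; python3 ht.py .5915 .2287; python3 -m inch '-1 0 0 .06 0 0 0;-1 0 0 .06 0 0 0;-1 0 0 .06 0 0 0;-1 0 0 .06 0 0 0;-1 0 0 .06 0 0 0;-1 0 0 0 0 0 0'|grep -E "ee_|force:"; python3 ht.py .5915 .2287
```

```text
ee_pos: [0.5922, 0.2287, 0.0487]
force: [0.1, -0.4, -0.0]
grip_force: 0.0
top z 0.0648 n 73 fz 0.21
ee_pos: [0.5917, 0.2286, 0.0384]
force: [0.1, 0.2, 0.0]
grip_force: 0.0
top z 0.0608 n 98 fz -0.29
```

```bash
python3 -m inch '-1 0 0 .05 0 0 0;-1 0 0 .04 0 0 0;-1 0 0 0 0 0 0'|grep -E "ee_|force:"; python3 ht.py .5915 .2287; python3 -m inch '-1 0 0 .033 0 0 0;-1 0 0 0 0 0 0'|grep -E "ee_|force:"; python3 ht.py .5915 .2287;  python3 -m inch '-1 0 0 .025 0 0 0;-1 0 0 0 0 0 0'|grep -E "ee_|force:"; python3 ht.py .5915 .2287
```

```text
ee_pos: [0.5917, 0.2286, 0.0358]
force: [0.2, -0.8, 0.4]
grip_force: 0.0
top z 0.0578 n 110 fz 0.03
ee_pos: [0.5917, 0.2286, 0.0349]
force: [-1.5, 0.8, 0.8]
grip_force: 0.2
top z 0.0575 n 111 fz 0.59
ee_pos: [0.5918, 0.2286, 0.0346]
force: [-2.0, -1.2, 3.9]
grip_force: 2.6
top z 0.0573 n 112 fz 5.20
```

```bash
python3 -m inch '-1 0 0 .033 0 0 0;-1 0 0 0 0 0 0'|grep -E "ee_|force:"; python3 ht.py .5915 .2287;  python3 -m inch '-1 0 0 .015 0 0 0;-1 0 0 0 0 0 0'|grep -E "ee_|force:"; python3 ht.py .5915 .2287
python3 -m inch '-1 0 0 -.1 0 0 0;-1 0 0 -.4 0 0 0;-1 0 0 -1 0 0 0;-1 0 0 -1 0 0 0;-1 0 0 -1 0 0 0;-1 0 0 -.6 0 0 0;-1 0 0 0 0 0 0;-1 0 0 0 0 0 0'; python3 ht.py .5915 .2287
```

```text
ee_pos: [0.5918, 0.2286, 0.0336]
force: [-2.2, -1.0, 5.3]
grip_force: 2.9
top z 0.0559 n 117 fz 6.04
ee_pos: [0.5918, 0.2287, 0.0332]
force: [-1.9, 0.0, 6.1]
grip_force: 3.0
top z 0.0561 n 111 fz 6.01
time_s: 17.05
ee_pos: [0.5912, 0.2285, 0.1545]
eef_rot: [-3.14, -0.001, 2.721]
force: [-0.9, -0.0, 0.6]
grip_width: 0.0006
grip_force: 0.0
top z 0.0565 n 72 fz -1.25
```

Red is home. On to blue.

```bash
python3 -m inch '-1 -.145 -.901 0 0 0 0;-1 -.145 -.901 0 0 0 0;-1 -.145 -.901 0 0 0 0;-1 -.145 -.901 0 0 0 0;-1 -.145 -.901 0 0 0 0;-1 -.145 -.901 0 0 0 0;-1 -.145 -.901 0 0 0 0;-1 -.145 -.901 0 0 0 0;-1 -.145 -.901 0 0 0 0;-1 -.145 -.901 0 0 0 0'; python3 -m inch '-1 -.145 -.901 0 0 0 0;-1 -.145 -.901 0 0 0 0;-1 -.145 -.901 0 0 0 0;-1 -.145 -.901 0 0 0 0;-1 -.145 -.901 0 0 0 0;-1 -.145 -.901 0 0 0 0;-1 -.145 -.901 0 0 0 0;-1 -.145 -.901 0 0 0 0;-1 -.145 -.901 0 0 0 0;-1 -.145 -.901 0 0 0 0';python3 -m inch '-1 0 0 0 0 0 0;-1 0 0 0 0 0 0;-1 0 0 0 0 0 0'|grep ee_; python3 ht.py .4505 -.3005
```

```text
time_s: 18.35
ee_pos: [0.5203, -0.0367, 0.1548]
eef_rot: [-3.141, -0.002, 2.721]
force: [0.4, 0.5, 0.6]
grip_width: 0.0007
grip_force: 0.0
time_s: 19.6
ee_pos: [0.4497, -0.301, 0.1548]
eef_rot: [3.141, -0.002, 2.721]
force: [0.2, 1.0, -0.4]
grip_width: 0.0005
grip_force: 0.0
ee_pos: [0.4505, -0.2996, 0.1556]
top z 0.0645 n 281 fz 0.02
```

```bash
python3 -m inch '-1 0 0 .9 0 0 0;-1 0 0 .9 0 0 0;-1 0 0 .9 0 0 0;-1 0 0 .6 0 0 0;-1 0 0 .3 0 0 0;-1 0 0 0 0 0 0;-1 0 0 0 0 0 0'|grep -E "ee_|force:"; python3 ht.py .4505 -.3005; python3 -m inch '-1 0 0 .06 0 0 0;-1 0 0 .06 0 0 0;-1 0 0 .06 0 0 0;-1 0 0 .06 0 0 0;-1 0 0 .06 0 0 0;-1 0 0 0 0 0 0'|grep -E "ee_|force:"; python3 ht.py .4505 -.3005; python3 -m inch '-1 0 0 .05 0 0 0;-1 0 0 .04 0 0 0;-1 0 0 0 0 0 0'|grep -E "ee_|force:"; python3 ht.py .4505 -.3005
```

```text
ee_pos: [0.4507, -0.3006, 0.0487]
force: [-1.4, 0.8, 0.3]
grip_force: 0.0
top z 0.0648 n 162 fz 0.82
ee_pos: [0.4502, -0.3003, 0.0386]
force: [-1.1, 0.5, 0.1]
grip_force: 0.0
top z 0.0608 n 150 fz 0.17
ee_pos: [0.4503, -0.3003, 0.036]
force: [0.4, -0.0, 0.7]
grip_force: 0.0
top z 0.0580 n 160 fz -0.26
```

```bash
python3 -m inch '-1 0 0 .033 0 0 0;-1 0 0 0 0 0 0'|grep -E "ee_|force:"; python3 ht.py .4505 -.3005;  python3 -m inch '-1 0 0 .025 0 0 0;-1 0 0 0 0 0 0'|grep -E "ee_|force:"; python3 ht.py .4505 -.3005
```

```text
ee_pos: [0.4502, -0.3003, 0.035]
force: [-0.2, -0.2, -0.5]
grip_force: 0.0
top z 0.0572 n 157 fz -0.16
ee_pos: [0.4504, -0.3004, 0.0346]
force: [-1.0, 1.2, 4.9]
grip_force: 2.6
top z 0.0570 n 163 fz 4.96
```

```bash
python3 -m inch '-1 0 0 .033 0 0 0;-1 0 0 0 0 0 0'|grep -E "ee_|force:"; python3 ht.py .4505 -.3005;  python3 -m inch '-1 0 0 .015 0 0 0;-1 0 0 0 0 0 0'|grep -E "ee_|force:"; python3 ht.py .4505 -.3005
python3 -m inch '-1 0 0 -.1 0 0 0;-1 0 0 -.4 0 0 0;-1 0 0 -1 0 0 0;-1 0 0 -1 0 0 0;-1 0 0 -1 0 0 0;-1 0 0 -.6 0 0 0;-1 0 0 0 0 0 0;-1 0 0 0 0 0 0'; for p in ".6 -.0795" ".5915 .2287" ".4505 -.3005" ".46 .079"; do python3 ht.py $p; done
python3 -c "
from h import *
cv2.imwrite('pics/s3.png',camera('side')['img'])"
```

```text
ee_pos: [0.4504, -0.3004, 0.0337]
force: [-1.5, 1.2, 5.8]
grip_force: 2.8
top z 0.0562 n 160 fz 6.15
ee_pos: [0.4504, -0.3004, 0.0333]
force: [-1.4, 0.7, 5.3]
grip_force: 3.0
top z 0.0557 n 161 fz 5.27
time_s: 24.38
ee_pos: [0.45, -0.3002, 0.1552]
eef_rot: [3.141, -0.001, 2.721]
force: [-0.3, 0.6, -1.1]
grip_width: 0.0004
grip_force: 0.0
top z 0.0567 n 138 fz -0.41
top z 0.0565 n 76 fz -0.61
top z 0.0570 n 270 fz 0.37
top z nan n 0 fz 0.10
  return np.nanmean(a, axis, out=out, keepdims=keepdims)
```

View pics/s3.png

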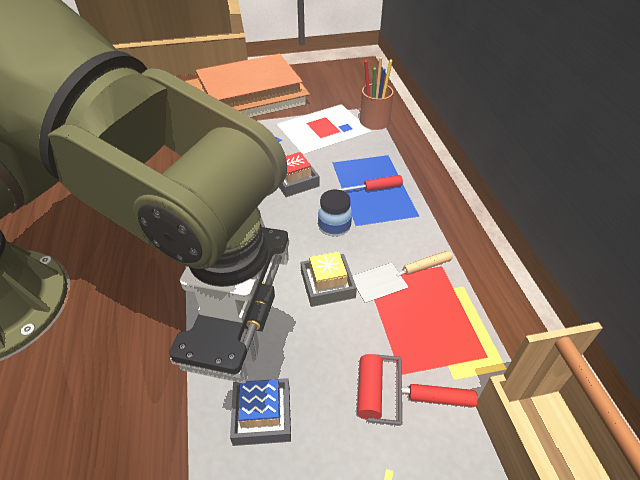

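The picture shows blue (260,400), yellow (329,265) and red (295,165) seated. The jar, brayer, knife and gouge are where they were, and the arm hides green and the tubes. I'll check those from the top camera and then hand in.

```bash
python3 - <<'E'
from h import *
from station import ticket
c=camera("top");W=world(c);W0=world(np.load("top0.npz"))
for k,(u,v,r) in dict(green=(277,320,8),ytube=(374,317,8),btube=(195,327,10),jar=(284,231,10),yellow=(356,253,6),red=(210,256,6),blue=(465,327,6)).items():
    s=np.s_[v-r:v+r,u-r:u+r,2]; print(k,np.nanmedian(W0[s]).round(4),np.nanmedian(W[s]).round(4),np.nanmax(W[s]).round(3))
g=np.nanmedian(W[312:328,269:285,2]); t=np.nanmax(W[309:325,366:382,2]); b=np.nanmax(W[317:337,185:205,2])
if g>.063 and t>.1 and b>.1: print(ticket.hand_in())
E
```

```text
green 0.0659 0.0659 0.076
ytube 0.0975 0.0981 0.113
btube 0.0799 0.0802 0.115
jar 0.0755 0.0754 0.082
yellow 0.0664 0.0568 0.062
red 0.0649 0.0566 0.062
blue 0.0648 0.3164 0.322
the job is handed in; nothing more can be done
None
```

The yellow, red and blue blocks were pressed home in that order, with about 6 N at most on the spring beds. The green block, tubes and jar read the same as at the start, the brayer, knife and gouge look unmoved in the last picture, and the job was handed in at about 25 s.

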